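Load the pin die into the lining riveter

ROBOT

A 7-joint arm with a two-finger parallel gripper is mounted at the origin on the work surface. World frame = base frame: x ahead of the robot, y to its left, z up, the work surface at z = 0. Lengths are in m, angles in rad, forces in N, time in s.
With the tool pointing down it reaches from about 0.35 to 0.9 m from the base axis. Payload 19.9 kg.
Tool frame: the origin (TCP) lies at the centre of the arm's flange, where the gripper is bolted on; the fingertips stand 199 mm ahead of it and the grasp point (between the pads) lies 180 mm ahead of it; z points along the fingers, y is the direction in which the jaws open and shut (so a half turn about z gives the same grasp; the last joint's range is limited). The gripper opens to 94 mm and grips with 3 to 60 N. Pads are 16 mm wide; open, the fingers measure 119 mm over their backs; the gripper's body (75 mm by 177 mm) begins 78 mm behind the grasp point.
Start: joints at [-1.181, 0.417, -0.01, 1.614, 0.005, 1.111, -0.053], TCP at [0.262, 0.568, 0.405] pointing down, gripper open.
Joint ranges: [-2.81, 2.81], [-0.39, 2.02], [-1.27, 1.25], [0.06, 2.57], [-1.19, 4.33], [0.19, 2], [-2.82, 2.82]. Speed limits (rad/s): [1.89, 1.89, 2.39, 2.39, 3.01, 3.01, 3.01].

INTERFACE

Orientations are given as [roll, pitch, yaw] about the fixed x, y, z axes, in that order (R = Rz(yaw) Ry(pitch) Rx(roll)).
In Python, from station import status, optics, workorder gives the robot as it stands.
- The arm moves only by the tool apply_moves, never from a script. Its argument "motion" is a list of rows, each an object of numbers: "dx", "dy", "dz": the shift along the tool's x, y, z in m; "ax", "ay", "az": the turn, a rotation vector about the tool's x, y, z in units of 8 degrees (1.0 is 8 degrees); "fingers": the finger opening in m, from 0 to 0.094. A call has 1 to 5 rows; each row shifts and turns the commanded pose from where the row before left it, along the tool's axes as they then stand; what a row does not reach is not made up. A row lasts 1/8 s, in which the tool goes at most 62.5 mm and 10.7 degrees, less where a joint would pass 70% of its speed; a pose out of reach is approached as far as the arm can. A call with a gripper value outside its range is refused whole. The fingers move at their own pace and stop on an object; "squeeze" is the grip in N (left out, the last holds). Time passes only in rows, so rows that do not move let the fingers close. It gives the time, the measured TCP pose, the force and the opening at its end, in the units of the state.
- status.get_state(): the state, without advancing time (a new reading comes with each control period).
- optics.get_image(name): name is "scene" or "top"; returns a dict with "image" (384x512x3 uint8, red, green, blue), "z_map" (384x512 float32, m along the optical axis (not along the pixel's ray), 0 where there is no reading), "fx", "fy", "cx", "cy" (pixels), "rvec" (rotation vector, rad) and "tvec" (3), from world to camera coordinates, as OpenCV has them. Camera axes: x right, y down, z forward; pixel columns grow to the right and rows downward; lengths in m; the calibration is good to about 2 mm. A picture is of the moment at which its call begins.
- workorder.finish_job(): hands the job in, once; it reports no verdict.
The state is a dict: "t": time; "joints": joint angles; "qvel": joint speeds; "joint_efforts": joint torques, N m; "ee_pos": TCP position; "tool_rot": TCP orientation; "wrist_force": force on the tool from outside, world axes, zero at the start; "ft_torque": the same for the moment, N m; "width": opening from 0.0 (shut) to 1.0 (fully open).
Only numpy, scipy, OpenCV 4.12 (cv2) and the standard library are available. Lean on these libraries where they do the work, as an engineer would, in place of code of your own. Each camera call takes 0.05 s, during which the arm holds its last target. There are 200 camera calls.

TASK

Fit the die shoe with the slim square, pin-topped post into the guide of the bench riveter: slide it along the track, in under the head, until the sprung side ball clicks into its notch and holds it against the back stop. Press it home firmly but do not ram it, and leave the other two shoes where they are on the tray.

Things in the scene. Friction and masses are not known exactly. Their poses are not given: they have to be found in the camera images.
- die_pin: The shoe to fit. Origin: centre of underside, x along its length. Aluminium base 70 x 60 x 16 high, each side tapering in by 5 over the last 9 at both ends, a V notch 12 wide, 5 deep in mid side. On it a rib 70 x 40 (top at 28), then a steel post 24 x 24 square to x, y, from 28 to 60, with a pin 10 in diameter on top, to 68. Same both ways round. About 0.42 kg. Stands on the tray among the others.
- die_round: A shoe with the same base and rib, not to be used: its post is round, 30 in diameter, domed, from 28 to 60. Origin as for die_pin.
- die_block: A shoe with the same base and rib, not to be used: its post is a broad flat block 40 (x) x 36 (y), from 28 to 60. Origin as for die_pin.
- tray: Fixed low sheet-steel tray 170 (x) x 310 (y), floor 3 above the bench, rim 8. Origin: centre of its underside. The three shoes stand on it in a row along its y, some 95 apart, in any order, their lengths roughly along its x.
- press: The grey bench riveter, fixed. Origin: on the bench below the middle of the guide's front edge; x points into the guide (the way to push), y left, z up. Base 150 wide, 30 thick, x -165 to 215. Column at x 110 to 205, 80 wide, its cylinder up to z 342. A stop bar with the ball and the back stop is clamped where last set, so the home depth differs by up to 9 either way each time.
- track (a point): On the bare flat track, 85 in front of the guide mouth, axes as the riveter's. The track is the base's upper face, 30 above the bench, open in front and at the sides: room to set the shoe down.
- guide_mouth (a point): Middle of the guide's front edge at track height, axes as the riveter's. Guide: cheeks 61.5 apart, 17.5 high, running inwards, with lips flared by 28 degrees out to x -15. Gib plates on top (to 23 high, 45 between them) pass the rib and keep the shoe down. Home: the shoe's origin at x 13 to 31, y 0, its outer end still 4 to 22 out in front.
- head_edge (a point): Middle of the head's lower front edge, 5 behind the guide mouth, 140 above the track. The head, 90 wide, 100 high, overhangs the guide, with the punch (30 in diameter) down to 94 above the track over the home place. The shoe cannot be let in from above, and an upright gripper meets the head before the shoe is home: lean it back towards -x by 25 to 35 degrees.
- plunger (a joint): Steel ball, 13 in diameter, in the left (+y) cheek 13 to 31 in, standing 4.5 into the guide; spring 6 N. 0 = fully out, grows (m) as pressed back: 0.002 to 0.003 (11 N) riding on the shoe's side, under 0.001 once in the notch. Pushing takes 7 to 16 N where the taper lifts the ball, then 3 to 7 N, then it clicks in and a solid stop follows within 1 mm; 20 N is firm, over 35 N is ramming.
Mind the look-alikes: they are no part of the job. What is shaped like the die_pin but green or red is not meant.

How it is judged:
By the outcome, as a careful person would: the job done as asked, in the order asked, and still so for the second after the job is handed in, with the robot touching nothing.
It also fails if it takes over 61 s, if anything falls off the work surface, if the arm or the gripper's body presses on something with over 40 N, if the wrist force passes 120 N, or if a joint passes its speed limit or range.

## Working session

There is one attempt and no reset: what is moved stays moved. The work goes in short steps, Python scripts to look and compute and a tool call to move; the robot and the scene stay as the last step left them, time stands still between calls to the robot, and variables do not carry over. Pictures are saved under pics/ and viewed, about 8 in all and at most 12, crops included, and the job is handed in when it is done.

Besides the shell and the picture viewer there is one more tool, called after "Request:" in YAML: its name, and indented under it one key for each argument. apply_moves: Moves the arm, as the interface text tells. Its arguments: {"type":"object","properties":{"motion":{"type":"array"},"squeeze":{"type":"number"}},"required":["motion"]}

```bash
mkdir -p pics; ls; python3 - <<'E'
from station import status, optics
import cv2,numpy as np
print(status.get_state())
for n in("scene","top"):
    d=optics.get_image(n); np.savez(n+"0.npz",**d)
    cv2.imwrite(f"pics/{n}0.png",cv2.resize(d["image"][:,:,::-1],(800,600)))
    print(n,d["fx"],d["cx"],d["rvec"],d["tvec"])
E
```

```text
pics
{'t': 0.0, 'joints': array([-1.18050133,  0.41795579, -0.01033684,  1.61418365,  0.00472002,
        1.11071746, -0.05300779]), 'qvel': array([-1.97875521e-03,  1.69707950e-03,  4.04733209e-07, -2.87226895e-04,
       -3.55736666e-04,  2.22127552e-03, -1.98802867e-04]), 'joint_efforts': array([-8.92248299e-04, -8.51236367e+01,  6.38117362e-01, -4.25994194e+01,
       -4.88870067e-02,  1.87725155e-02,  9.58549140e-05]), 'ee_pos': array([0.26148515, 0.56751293, 0.40403236]), 'tool_rot': array([-3.14035599e+00,  9.66787511e-05,  2.70983804e+00]), 'wrist_force': array([-0.10116063, -1.22713252,  0.14549804]), 'ft_torque': array([-0.06282965,  0.01123544,  0.00294301]), 'width': 1.0005514324775808}
scene 474.1227317908875 249.07217179334484 [ 1.97817958  1.21078605 -0.60646384] [-0.3099889  -0.10417849  1.72457634]
top 390.2653094200802 253.71571311646824 [ 2.15355544 -2.19065037  0.09400948] [0.13485008 0.45602981 1.02851788]
```

View pics/scene0.png

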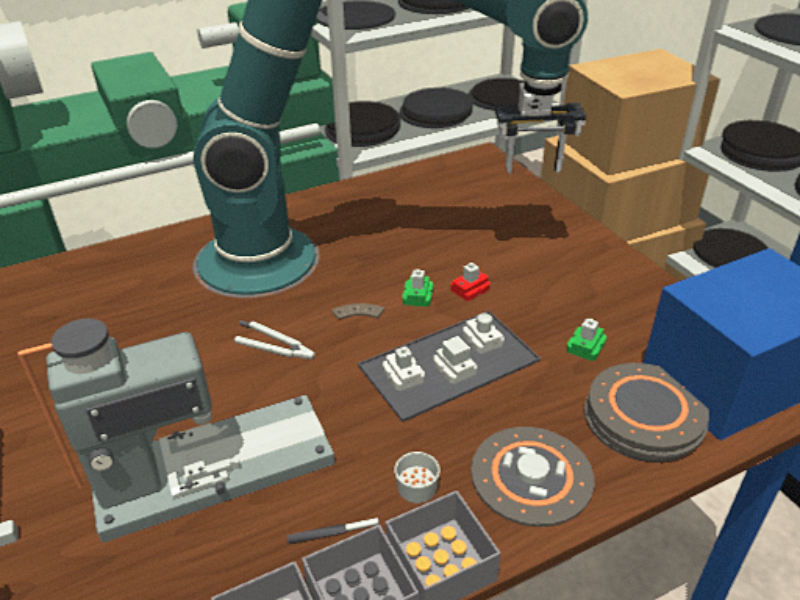

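View pics/top0.png

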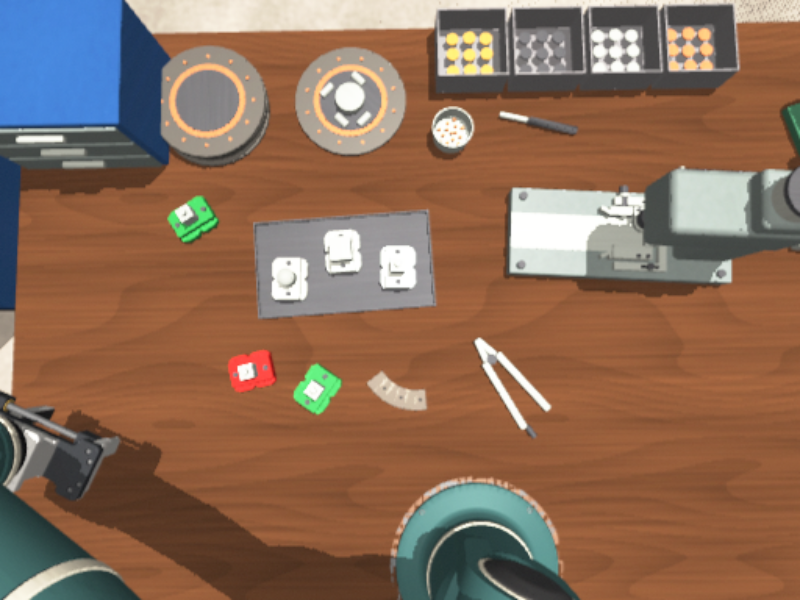

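The top view (800x600) shows the pin-topped shoe as the rightmost on the tray at (398,267), with the block at (342,252) and the round one at (290,278). The riveter's track is at (510–730,235) with its mouth facing image-left. The green and red look-alikes lie off the tray.

```bash
cat > h.py <<'E'
import cv2,numpy as np
def cloud(d):
    z=d["z_map"].astype(float); v,u=np.mgrid[:384,:512]
    c=np.stack([(u-d["cx"])/d["fx"]*z,(v-d["cy"])/d["fy"]*z,z],-1)
    R=cv2.Rodrigues(np.array(d["rvec"]))[0]
    P=(c-np.array(d["tvec"]))@R; P[z<=0]=np.nan
    return P
def rect(pts):
    (c,s,a)=cv2.minAreaRect((pts*1000).astype(np.float32)); return np.round(c,1),np.round(s,1),round(a,2)
def onplane(d,uv,h):
    R=cv2.Rodrigues(np.array(d["rvec"]))[0]; t=np.array(d["tvec"]); o=-R.T@t
    uv=np.atleast_2d(uv).astype(float)
    r=np.c_[(uv[:,0]-d["cx"])/d["fx"],(uv[:,1]-d["cy"])/d["fy"],np.ones(len(uv))]@R
    return o+r*((h-o[2])/r[:,2])[:,None]
E
python3 - <<'E'
from h import *
d=np.load("top0.npz"); P=cloud(d); im=d["image"]
s=np.load("scene0.npz"); Q=cloud(s)
def show(P,box,name,lo,hi):
    x0,x1,y0,y1=box
    m=(P[...,0]>x0)&(P[...,0]<x1)&(P[...,1]>y0)&(P[...,1]<y1)&(P[...,2]>lo)&(P[...,2]<hi)
    p=P[m]; print(name,len(p), rect(p[:,:2]) if len(p)>4 else "", np.round(p.mean(0)*1000,1) if len(p) else ""); return m
c=P[171,255]; print("die pix",c, "pad bench z",np.nanmedian(P[200:230,300:310,2]))
b=(c[0]-.05,c[0]+.05,c[1]-.048,c[1]+.048)
for n,A in(("top",P),("scene",Q)):
    for lo,hi in((.012,.1),(.012,.024),(.026,.036),(.05,.066),(.066,.08)): show(A,b,f"{n} die {lo}",lo,hi)
# white mask of shoe
hsv=cv2.cvtColor(im,cv2.COLOR_RGB2HSV)
print("colours",im[171,240:272].tolist()[::4])
# press
c2=P[150,340]; print("track pix",c2, P[150,400],P[150,430])
b=(c2[0]-.12,c2[0]+.12,c2[1]-.36,c2[1]+.12)
for lo,hi in((.022,.037),(.045,.06),(.15,.3)):
    m=show(P,b,f"press {lo}",lo,hi)
    show(Q,b,f"press scene {lo}",lo,hi)
# zoom pics
t=im[130:215,210:305][:,:,::-1]; u=im[110:190,320:475][:,:,::-1]
t=cv2.resize(t,(380,340)); u=cv2.resize(u,(775,400)); 
h=cv2.resize(s["image"][190:350,50:220][:,:,::-1],(340,320))
h2=cv2.resize(s["image"][190:270,220:360][:,:,::-1],(420,240))
# use 800x600 canvas
cv=np.zeros((600,800,3),np.uint8); cv[:280,:560]=cv2.resize(im[120:190,320:460][:,:,::-1],(560,280),interpolation=cv2.INTER_CUBIC)
cv[:240,560:]=cv2.resize(im[147:191,232:276][:,:,::-1],(240,240),interpolation=cv2.INTER_CUBIC)
cv[285:595,:400]=cv2.resize(s["image"][235:343,80:220][:,:,::-1],(400,310),interpolation=cv2.INTER_CUBIC)
cv[285:595,405:]=cv2.resize(s["image"][195:270,225:320][:,:,::-1],(395,310),interpolation=cv2.INTER_CUBIC)
cv2.imwrite("pics/zoom.png",cv)
E
```

```text
die pix [0.49868903 0.12279475 0.06179301] pad bench z 0.0011363343902253433
top die 0.012 584 (array([506. , 125.5]), array([59.7, 70.2]), 89.07) [504.9 125.4  32.6]
top die 0.012 180 (array([506.1, 125.5]), array([59.7, 68.7]), 89.13) [505.9 125.5  19.2]
top die 0.026 297 (array([506. , 125.4]), array([37.6, 70.2]), 89.07) [505.3 125.3  31.4]
top die 0.05 71 (array([505.6, 125.3]), array([20.9, 23.2]), 88.84) [504.2 125.1  62.4]
top die 0.066 19 (array([510.4, 125.6]), array([14.9, 20.2]), 42.78) [508.  125.9  69.4]
scene die 0.012 426 (array([505.9, 124.9]), array([61.1, 74.9]), 89.53) [515.2 119.2  33.3]
scene die 0.012 135 (array([507.2, 124.9]), array([61.3, 71.4]), 89.17) [517.3 114.7  18.2]
scene die 0.026 160 (array([506. , 124.7]), array([42.1, 74. ]), 87.84) [516.3 120.8  30.5]
scene die 0.05 70 (array([504.9, 124.7]), array([24.2, 25.7]), 88.24) [509.4 123.3  59.4]
scene die 0.066 10 (array([503.2, 121.6]), array([14.2,  7.4]), 49.22) [504.9 123.7  68.7]
colours [[157, 153, 156], [133, 133, 132], [238, 240, 234], [254, 254, 253], [255, 255, 254], [255, 255, 255], [218, 220, 219], [156, 153, 155]]
track pix [ 0.55614178 -0.10691518  0.02862998] [ 0.55254894 -0.26658301  0.03246946] [ 0.51117071 -0.24744139  0.25124683]
press 0.022 4749 (array([ 555.6, -258.6]), array([380.3, 151.6]), 86.33) [ 548.2 -200.2   30.2]
press scene 0.022 4412 (array([ 557.2, -259.9]), array([382.1, 158.4]), 87.62) [ 573.5 -226.5   29.5]
press 0.045 537 (array([ 525.5, -301.7]), array([216.9, 125.6]), 49.96) [ 541.7 -277.3   50.7]
press scene 0.045 741 (array([ 543.6, -331.8]), array([242.2, 140.1]), 71.98) [ 564.2 -306.5   50.6]
press 0.15 4347 (array([ 553.5, -334.7]), array([194.8,  98.3]), 86.22) [ 542.1 -302.4  257.5]
press scene 0.15 5663 (array([ 554.2, -351.7]), array([224.2,  98.9]), 87.61) [ 580.4 -350.8  241.7]
```

View pics/zoom.png

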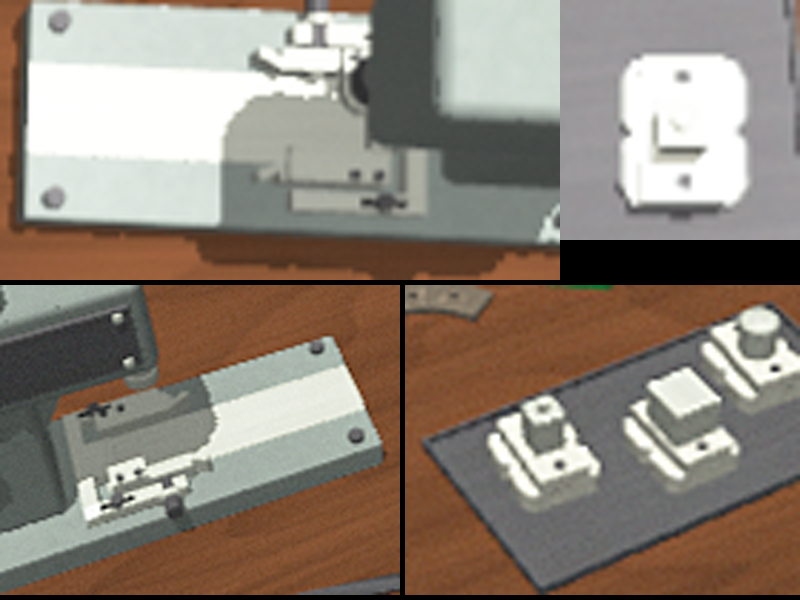

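The zoom shows the square, pin-topped post clearly; the guide, ball housing and stop bar are on the far (+x world) side of the riveter. Next I'll refine the riveter's axis and build a move planner.

```bash
cat >> h.py <<'E'
from scipy.spatial.transform import Rotation as Ro, Slerp
def pose(s): return np.array(s["ee_pos"]),Ro.from_euler("xyz",s["tool_rot"])
def target(g,yaw,lean,off=0.18):
    # grasp point g, heading yaw (deg) of the push, lean (deg) back
    t=np.radians(lean); R=Ro.from_euler("z",yaw,degrees=True)*Ro.from_matrix(np.array([[-np.cos(t),0,np.sin(t)],[0,1,0],[-np.sin(t),0,-np.cos(t)]]))
    return np.array(g)-off*R.as_matrix()[:,2],R
def plan(p0,R0,p1,R1,n=None,vmax=.05,wmax=8.):
    ang=np.degrees((R0.inv()*R1).magnitude()); n=n or int(np.ceil(max(np.linalg.norm(p1-p0)/vmax,ang/wmax,1)))
    sl=Slerp([0,1],Ro.concatenate([R0,R1])); p,R=p0,R0; 
    for i in range(1,n+1):
        d=np.round(R.inv().apply(p0+(p1-p0)*i/n-p),3 if i<n else 4); p=p+R.apply(d)
        a=np.round(np.degrees((R.inv()*sl(i/n)).as_rotvec())/8,2); R=R*Ro.from_rotvec(np.radians(a*8))
        print(i,",".join(f'"{k}":{v:g}' for k,v in zip(("dx","dy","dz","ax","ay","az"),[*d,*a]) if v))
    return p,R
E
python3 - <<'E'
from h import *
from station import status
for n in("top","scene"):
    d=np.load(n+"0.npz"); P=cloud(d)
    m=(abs(P[...,2]-.030)<.006)&(abs(P[...,0]-.555)<.11)&(P[...,1]>-.24)&(P[...,1]<-.05)
    q=P[m]; y=q[:,1]
    # long edges: extreme x in y bins ; front edge: extreme y in x bins
    for f,nm in((max,"far"),(min,"near")):
        yb=np.arange(-.225,-.085,.004); e=[(b,f(q[abs(y-b)<.002][:,0])) for b in yb if (abs(y-b)<.002).sum()>3]
        e=np.array(e); k=np.polyfit(e[:,0],e[:,1],1); r=e[:,1]-np.polyval(k,e[:,0]); g=abs(r)<.003
        k=np.polyfit(e[g,0],e[g,1],1); print(n,nm,"slope deg",np.degrees(np.arctan(k[0])),"x@-0.15",np.polyval(k,-.15),g.sum(),len(e))
    e=np.array([(b,max(q[abs(q[:,0]-b)<.002][:,1])) for b in np.arange(.50,.62,.004)])
    k=np.polyfit(e[:,0],e[:,1],1);print(n,"front",np.degrees(np.arctan(k[0])),np.polyval(k,.557))
    # gib plates at ~53 high
    m=(abs(P[...,2]-.053)<.002)&(abs(P[...,0]-.555)<.09)&(P[...,1]>-.34)&(P[...,1]<-.2)
    q=P[m]
    for a in(q[q[:,0]<.553],q[q[:,0]>.553]): print(n,"gib",len(a),np.percentile(a[:,0],[0,5,95,100]).round(4),np.percentile(a[:,1],[0,5,95,100]).round(4))
    m=(P[...,2]>.15)&(P[...,2]<.26)&(abs(P[...,0]-.555)<.06)&(P[...,1]>-.4); q=P[m]
    print(n,"head", np.percentile(q[:,0],[0,2,98,100]).round(4),np.percentile(q[:,1],[98,100]).round(4))
    # white stripe edges on track
    im=d["image"].astype(int)
p0,R0=pose(status.get_state()); yaw=-.9
g=np.array([.506,.1254,.003+.051])+np.array([-.004,0,0])
up,RR=target(g+[0,0,.12],yaw,32); print("move"); p,R=plan(p0,R0,up,RR); print(p,R.as_euler("xyz"))
print("down"); print(plan(p,R,*target(g,yaw,32)))
E
```

```text
top far slope deg 3.7910725702067385 x@-0.15 0.6352745181706221 35 35
top near slope deg 3.599255654748569 x@-0.15 0.48765986539057854 35 35
top front -3.2716683751393334 -0.06935660419495071
top gib 166 [0.4924 0.5024 0.5305 0.5333] [-0.303  -0.3013 -0.239  -0.2262]
top gib 16 [0.5858 0.5861 0.6048 0.6188] [-0.2903 -0.2865 -0.2348 -0.2249]
top head [0.5005 0.5013 0.598  0.6072] [-0.2373 -0.2361]
scene far slope deg 4.085614137785263 x@-0.15 0.6369294196630977 34 35
scene near slope deg 3.6147835026257678 x@-0.15 0.48785279208694804 31 35
scene front -3.315621412934927 -0.07152490222474489
scene gib 119 [0.4998 0.5088 0.5319 0.5352] [-0.3043 -0.2994 -0.2397 -0.2367]
scene gib 78 [0.5745 0.5758 0.6056 0.6233] [-0.3079 -0.3053 -0.2659 -0.2436]
scene head [0.5398 0.5848 0.6039 0.6072] [-0.2461 -0.2391]
move
1 "dx":-0.032,"dy":-0.034,"dz":0.008,"ax":-0.08,"ay":-0.39,"az":-0.29
2 "dx":-0.029,"dy":-0.035,"dz":0.009,"ax":-0.09,"ay":-0.4,"az":-0.29
3 "dx":-0.028,"dy":-0.037,"dz":0.01,"ax":-0.08,"ay":-0.39,"az":-0.29
4 "dx":-0.026,"dy":-0.038,"dz":0.011,"ax":-0.09,"ay":-0.4,"az":-0.29
5 "dx":
[... 153 characters left out ...]
041,"dz":0.014,"ax":-0.09,"ay":-0.39,"az":-0.29
8 "dx":-0.017,"dy":-0.042,"dz":0.014,"ax":-0.08,"ay":-0.39,"az":-0.29
9 "dx":-0.014,"dy":-0.043,"dz":0.014,"ax":-0.09,"ay":-0.4,"az":-0.29
10 "dx":-0.0109,"dy":-0.0429,"dz":0.015,"ax":-0.08,"ay":-0.39,"az":-0.29
[0.40666396 0.12689678 0.32663074] [3.14154891 0.55816625 3.12593192]
down
1 "dx":0.021,"dz":0.034
2 "dx":0.021,"dz":0.034
3 "dx":0.0216,"dz":0.0338
(array([0.40663325, 0.12690171, 0.20659658]), Rotation.from_matrix(array([[-8.48123735e-01,  1.56369287e-02,  5.29567386e-01],
                            [ 1.32833271e-02,  9.99877735e-01, -8.25034172e-03],
                            [-5.29631648e-01,  3.71061579e-05, -8.48227750e-01]])))
```

Request:
apply_moves:
  motion:
    - {"dx": -0.032,"dy": -0.034,"dz": 0.008,"ax": -0.08,"ay": -0.39,"az": -0.29}
    - {"dx": -0.029,"dy": -0.035,"dz": 0.009,"ax": -0.09,"ay": -0.4,"az": -0.29}
    - {"dx": -0.028,"dy": -0.037,"dz": 0.01,"ax": -0.08,"ay": -0.39,"az": -0.29}
    - {"dx": -0.026,"dy": -0.038,"dz": 0.011,"ax": -0.09,"ay": -0.4,"az": -0.29}
    - {"dx": -0.023,"dy": -0.038,"dz": 0.013,"ax": -0.08,"ay": -0.39,"az": -0.29}
  squeeze: 40

```text
invalid input
```

Request:
apply_moves:
  motion:
    - {"dx": -0.022,"dy": -0.04,"dz": 0.012,"ax": -0.08,"ay": -0.4,"az": -0.29}
    - {"dx": -0.018,"dy": -0.041,"dz": 0.014,"ax": -0.09,"ay": -0.39,"az": -0.29}
    - {"dx": -0.017,"dy": -0.042,"dz": 0.014,"ax": -0.08,"ay": -0.39,"az": -0.29}
    - {"dx": -0.014,"dy": -0.043,"dz": 0.014,"ax": -0.09,"ay": -0.4,"az": -0.29,"fingers": 0.06}
    - {"dx": -0.011,"dy": -0.043,"dz": 0.015,"ax": -0.08,"ay": -0.39,"az": -0.29,"fingers": 0.06}

```text
invalid input
```

Request:
apply_moves:
  motion:
    - {"fingers": 0.06}
    - {"fingers": 0.06}

```text
invalid input
```

```bash
python3 - <<'E'
from h import *
from station import status
s=status.get_state(); p0,R0=pose(s); print(s["t"],p0,s["joints"].round(2),s["width"],s["wrist_force"])
g=np.array([.502,.1254,.054]); print(p0+.18*R0.as_matrix()[:,2]-g, R0.as_matrix().round(3))
plan(p0,R0,*target(g,-.9,32))
E
```

```text
0.1 [0.26149852 0.56753482 0.40408621] [-1.18  0.42 -0.01  1.61  0.    1.11 -0.05] 1.00048796049776 [ 0.16865773  0.05853112 -0.17605055]
[-0.24056937  0.44194764  0.17008632] [[-0.908  0.419 -0.   ]
 [ 0.419  0.908 -0.001]
 [-0.    -0.001 -1.   ]]
1 "dx":-0.029,"dy":-0.031,"dz":0.018,"ax":-0.08,"ay":-0.36,"az":-0.26
2 "dx":-0.026,"dy":-0.032,"dz":0.019,"ax":-0.07,"ay":-0.36,"az":-0.27
3 "dx":-0.025,"dy":-0.033,"dz":0.02,"ax":-0.08,"ay":-0.36,"az":-0.26
4 "dx":-0.022,"dy":-0.034,"dz":0.021,"ax":-0.08,"ay":-0.35,"az":-0.26
5 "dx":-0.02,"dy":-0.036,"dz":0.021,"ax":-0.07,"ay":-0.36,"az":-0.27
6 "dx":-0.017,"dy":-0.036,"dz":0.022,"ax":-0.08,"ay":-0.36,"az":-0.26
7 "dx":-0.015,"dy":-0.037,"dz":0.023,"ax":-0.07,"ay":-0.36,"az":-0.27
8 "dx":-0.013,"dy":-0.038,"dz":0.022,"ax":-0.08,"ay":-0.36,"az":-0.26
9 "dx":-0.01,"dy":-0.038,"dz":0.023,"ax":-0.08,"ay":-0.36,"az":-0.26
10 "dx":-0.007,"dy":-0.039,"dz":0.023,"ax":-0.07,"ay":-0.35,"az":-0.27
11 "dx":-0.0051,"dy":-0.0397,"dz":0.0231,"ax":-0.08,"ay":-0.36,"az":-0.26
```

All three calls were refused and nothing moved. I'll try a row with every key present.

Request:
apply_moves:
  motion:
    - {"dx": -0.032,"dy": -0.034,"dz": 0.008,"ax": -0.08,"ay": -0.39,"az": -0.29,"fingers": 0.06}
  squeeze: 40

```text
t: 0.22
ee_pos: [0.2755, 0.5245, 0.3961]
tool_rot: [3.131, 0.055, 2.754]
wrist_force: [1.4, -0.3, 0.9]
width: 0.93
```

Request:
apply_moves:
  motion:
    - {"dx": -0.029,"dy": -0.035,"dz": 0.009,"ax": -0.09,"ay": -0.4,"az": -0.29,"fingers": 0.06}
    - {"dx": -0.028,"dy": -0.037,"dz": 0.01,"ax": -0.08,"ay": -0.39,"az": -0.29,"fingers": 0.06}
    - {"dx": -0.026,"dy": -0.038,"dz": 0.011,"ax": -0.09,"ay": -0.4,"az": -0.29,"fingers": 0.06}
    - {"dx": -0.023,"dy": -0.038,"dz": 0.013,"ax": -0.08,"ay": -0.39,"az": -0.29,"fingers": 0.06}
    - {"dx": -0.022,"dy": -0.04,"dz": 0.012,"ax": -0.08,"ay": -0.4,"az": -0.29,"fingers": 0.06}
  squeeze: 40

```text
t: 0.85
ee_pos: [0.3493, 0.3021, 0.3581]
tool_rot: [3.112, 0.338, 2.952]
wrist_force: [1.4, 0.2, -0.3]
width: 0.635
```

Request:
apply_moves:
  motion:
    - {"dx": -0.018,"dy": -0.041,"dz": 0.014,"ax": -0.09,"ay": -0.39,"az": -0.29,"fingers": 0.06}
    - {"dx": -0.017,"dy": -0.042,"dz": 0.014,"ax": -0.08,"ay": -0.39,"az": -0.29,"fingers": 0.06}
    - {"dx": -0.014,"dy": -0.043,"dz": 0.014,"ax": -0.09,"ay": -0.4,"az": -0.29,"fingers": 0.06}
    - {"dx": -0.011,"dy": -0.043,"dz": 0.015,"ax": -0.08,"ay": -0.39,"az": -0.29,"fingers": 0.06}
    - {"dx": 0,"dy": 0,"dz": 0,"ax": 0,"ay": 0,"az": 0,"fingers": 0.06}
  squeeze: 40

```text
t: 1.48
ee_pos: [0.4069, 0.1243, 0.3262]
tool_rot: [-3.141, 0.558, 3.122]
wrist_force: [0.3, 1.6, -0.2]
width: 0.639
```

```bash
python3 - <<'E'
from h import *
from station import status
s=status.get_state(); p0,R0=pose(s); print(s["t"],p0,s["joints"].round(2),s["width"],s["wrist_force"],abs(s["qvel"]).max())
g=np.array([.502,.1254,.054]); print(p0+.18*R0.as_matrix()[:,2]-g, R0.as_matrix().round(3))
plan(p0,R0,*target(g,-.9,32))
E
```

```text
1.475 [0.4068806  0.12426858 0.32623309] [-0.78  0.08  0.35  2.33  0.76  0.3   0.43] 0.6390938307817354 [ 0.32362516  1.57593922 -0.21554722] 0.06029296159594398
[ 0.00016367 -0.00300818  0.11953202] [[-0.848  0.019  0.529]
 [ 0.016  1.    -0.01 ]
 [-0.529 -0.    -0.848]]
1 "dx":0.021,"dy":0.001,"dz":0.034,"ax":-0.01,"az":-0.01
2 "dx":0.021,"dy":0.001,"dz":0.034
3 "dx":0.0216,"dy":0.0006,"dz":0.0333,"ax":-0.01,"az":-0.01
```

Request:
apply_moves:
  motion:
    - {"dx": 0.021,"dy": 0.001,"dz": 0.034,"ax": 0,"ay": 0,"az": 0,"fingers": 0.06}
    - {"dx": 0.021,"dy": 0.001,"dz": 0.034,"ax": -0.01,"ay": 0,"az": -0.02,"fingers": 0.06}
    - {"dx": 0.011,"dy": 0.001,"dz": 0.018,"ax": 0,"ay": 0,"az": 0,"fingers": 0.06}
    - {"dx": 0,"dy": 0,"dz": 0,"ax": 0,"ay": 0,"az": 0,"fingers": 0.06}
  squeeze: 40

```text
t: 1.98
ee_pos: [0.4084, 0.1282, 0.2536]
tool_rot: [-3.126, 0.563, 3.131]
wrist_force: [0.1, -0.1, 0.3]
width: 0.64
```

```bash
python3 - <<'E'
from h import *
from station import status,optics
s=status.get_state(); p0,R0=pose(s); print(s["t"],p0,s["joints"].round(2),s["width"],s["wrist_force"],abs(s["qvel"]).max())
g=np.array([.502,.1254,.054]); print(p0+.18*R0.as_matrix()[:,2]-g, R0.as_matrix().round(3))
plan(p0,R0,*target(g,-.9,32))
a=optics.get_image("scene")["image"][180:300,200:360]; b=optics.get_image("top")["image"][110:230,190:350]
cv2.imwrite("pics/pre.png",cv2.resize(np.vstack([a,b])[:,:,::-1],(400*800//533,600*800//800)) if 0 else cv2.resize(np.hstack([a,b])[:,:,::-1],(800,300),interpolation=cv2.INTER_CUBIC))
E
```

```text
1.975 [0.4084192  0.12818587 0.25357376] [-0.66  0.26  0.22  2.37  1.51  0.2  -0.36] 0.6395701429831331 [ 0.13056794 -0.060647    0.25132309] 0.21473005206329648
[ 0.00243721 -0.00111621  0.0473722 ] [[-0.846  0.019  0.533]
 [ 0.009  1.    -0.022]
 [-0.534 -0.013 -0.846]]
1 "dx":0.0265,"dy":-0.0007,"dz":0.0387,"ax":-0.1,"ay":0.03,"az":0.03
```

View pics/pre.png

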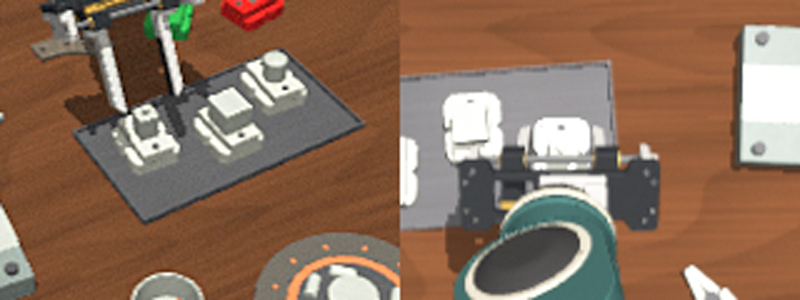

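The picture shows the fingers straddling the pin-topped shoe, but joint 6 is at its lower limit with this outward lean. The shoe is the same both ways round, so I'll back up and grasp it with the lean reversed.

```bash
python3 - <<'E'
from h import *
from station import status
p0,R0=pose(status.get_state())
g=np.array([.510,.1254,.054])
p,R=plan(p0,R0,*target(g+[0,0,.13],-90.9,0),wmax=10,n=10); print("B")
p,R=plan(p,R,*target(g+[0,0,.08],-180.9,32),wmax=10)
E
```

```text
1 "dx":-0.014,"dz":-0.004,"ax":0.31,"ay":0.32,"az":1.09
2 "dx":-0.015,"dy":0.002,"dz":-0.004,"ax":0.31,"ay":0.33,"az":1.09
3 "dx":-0.013,"dy":0.003,"dz":-0.006,"ax":0.31,"ay":0.32,"az":1.1
4 "dx":-0.013,"dy":0.006,"dz":-0.006,"ax":0.31,"ay":0.33,"az":1.09
5 "dx":-0.011,"dy":0.007,"dz":-0.006,"ax":0.31,"ay":0.32,"az":1.09
6 "dx":-0.01,"dy":0.008,"dz":-0.008,"ax":0.31,"ay":0.33,"az":1.09
7 "dx":-0.008,"dy":0.009,"dz":-0.008,"ax":0.31,"ay":0.32,"az":1.09
8 "dx":-0.006,"dy":0.01,"dz":-0.009,"ax":0.3,"ay":0.33,"az":1.09
9 "dx":-0.004,"dy":0.01,"dz":-0.01,"ax":0.31,"ay":0.32,"az":1.1
10 "dx":-0.0022,"dy":0.0108,"dz":-0.0108,"ax":0.31,"ay":0.33,"az":1.09
B
1 "dy":0.01,"dz":0.008,"ax":0.31,"ay":-0.31,"az":1.09
2 "dx":0.002,"dy":0.009,"dz":0.007,"ax":0.32,"ay":-0.32,"az":1.1
3 "dx":0.003,"dy":0.01,"dz":0.007,"ax":0.31,"ay":-0.31,"az":1.09
4 "dx":0.006,"dy":0.009,"dz":0.006,"ax":0.31,"ay":-0.32,"az":1.09
5 "dx":0.007,"dy":0.009,"dz":0.005,"ax":0.32,"ay":-0.31,"az":1.09
6 "dx":0.008,"dy":0.007,"dz":0.005,"ax":0.31,"ay":-0.31,"az":1.1
7 "dx":0.01,"dy":0.007,"dz":0.004,"ax":0.31,"ay":-0.32,"az":1.09
8 "dx":0.01,"dy":0.005,"dz":0.004,"ax":0.32,"ay":-0.31,"az":1.09
9 "dx":0.012,"dy":0.003,"dz":0.002,"ax":0.31,"ay":-0.31,"az":1.1
10 "dx":0.0118,"dy":0.0021,"dz":0.0025,"ax":0.31,"ay":-0.32,"az":1.09
```

Request:
apply_moves:
  motion:
    - {"dx": -0.021,"dy": 0,"dz": -0.034,"ax": 0,"ay": 0.4,"az": 0,"fingers": 0.06}
    - {"dx": -0.016,"dy": 0,"dz": -0.036,"ax": 0,"ay": 0.9,"az": 0,"fingers": 0.06}
    - {"dx": -0.01,"dy": 0,"dz": -0.035,"ax": 0,"ay": 0.9,"az": 0,"fingers": 0.06}
    - {"dx": 0,"dy": 0,"dz": -0.015,"ax": 0,"ay": 0.9,"az": 0,"fingers": 0.06}
    - {"dx": 0,"dy": 0,"dz": 0,"ax": 0,"ay": 0.9,"az": 0,"fingers": 0.06}
  squeeze: 40

```text
t: 2.7
ee_pos: [0.4025, 0.1245, 0.3164]
tool_rot: [-3.094, 0.234, 3.097]
wrist_force: [-1.0, -0.3, -1.4]
width: 0.639
```

```bash
python3 - <<'E'
from h import *
from station import status
s=status.get_state();p0,R0=pose(s);print(s["t"],s["joints"].round(2),p0,s["tool_rot"],s["wrist_force"].round(1))
g=np.array([.510,.1254,.054])
p,R=plan(p0,R0,*target(g+[0,0,.16],-90.9,0),wmax=10); print("B")
p,R=plan(p,R,*target(g+[0,0,.09],-180.9,32),wmax=10)
E
```

```text
2.7 [-0.38  0.14 -0.05  2.24  0.28  0.59  0.88] [0.40253248 0.1244957  0.31644366] [-3.09381863  0.23395503  3.09740767] [-1.  -0.3 -1.4]
1 "dx":-0.014,"dz":-0.006,"ax":0.11,"ay":0.18,"az":1.22
2 "dx":-0.013,"dy":0.003,"dz":-0.006,"ax":0.12,"ay":0.17,"az":1.21
3 "dx":-0.012,"dy":0.004,"dz":-0.006,"ax":0.11,"ay":0.18,"az":1.22
4 "dx":-0.011,"dy":0.007,"dz":-0.007,"ax":0.11,"ay":0.18,"az":1.22
5 "dx":-0.01,"dy":0.008,"dz":-0.007,"ax":0.12,"ay":0.17,"az":1.21
6 "dx":-0.008,"dy":0.01,"dz":-0.007,"ax":0.11,"ay":0.18,"az":1.22
7 "dx":-0.007,"dy":0.011,"dz":-0.008,"ax":0.11,"ay":0.18,"az":1.22
8 "dx":-0.004,"dy":0.011,"dz":-0.008,"ax":0.12,"ay":0.17,"az":1.21
9 "dx":-0.0017,"dy":0.0123,"dz":-0.0088,"ax":0.11,"ay":0.18,"az":1.22
B
1 "dy":0.01,"dz":0.01,"ax":0.31,"ay":-0.31,"az":1.09
2 "dx":0.002,"dy":0.009,"dz":0.009,"ax":0.32,"ay":-0.32,"az":1.1
3 "dx":0.004,"dy":0.01,"dz":0.009,"ax":0.31,"ay":-0.31,"az":1.09
4 "dx":0.005,"dy":0.01,"dz":0.008,"ax":0.31,"ay":-0.31,"az":1.09
5 "dx":0.008,"dy":0.008,"dz":0.007,"ax":0.32,"ay":-0.32,"az":1.09
6 "dx":0.009,"dy":0.008,"dz":0.007,"ax":0.31,"ay":-0.31,"az":1.1
7 "dx":0.01,"dy":0.007,"dz":0.006,"ax":0.31,"ay":-0.31,"az":1.09
8 "dx":0.011,"dy":0.005,"dz":0.005,"ax":0.32,"ay":-0.32,"az":1.09
9 "dx":0.013,"dy":0.004,"dz":0.005,"ax":0.31,"ay":-0.31,"az":1.1
10 "dx":0.0127,"dy":0.0016,"dz":0.0034,"ax":0.31,"ay":-0.31,"az":1.09
```

Request:
apply_moves:
  motion:
    - {"dx": -0.014,"dy": 0,"dz": -0.006,"ax": 0.11,"ay": 0.18,"az": 1.22,"fingers": 0.06}
    - {"dx": -0.013,"dy": 0.003,"dz": -0.006,"ax": 0.12,"ay": 0.17,"az": 1.21,"fingers": 0.06}
    - {"dx": -0.012,"dy": 0.004,"dz": -0.006,"ax": 0.11,"ay": 0.18,"az": 1.22,"fingers": 0.06}
    - {"dx": -0.011,"dy": 0.007,"dz": -0.007,"ax": 0.11,"ay": 0.18,"az": 1.22,"fingers": 0.06}
    - {"dx": -0.01,"dy": 0.008,"dz": -0.007,"ax": 0.12,"ay": 0.17,"az": 1.21,"fingers": 0.06}
  squeeze: 40

```text
t: 3.32
ee_pos: [0.4621, 0.1251, 0.3592]
tool_rot: [3.114, 0.114, 2.229]
wrist_force: [-0.1, 0.7, -0.2]
width: 0.64
```

Request:
apply_moves:
  motion:
    - {"dx": -0.008,"dy": 0.01,"dz": -0.007,"ax": 0.11,"ay": 0.18,"az": 1.22,"fingers": 0.06}
    - {"dx": -0.007,"dy": 0.011,"dz": -0.008,"ax": 0.11,"ay": 0.18,"az": 1.22,"fingers": 0.06}
    - {"dx": -0.004,"dy": 0.011,"dz": -0.008,"ax": 0.12,"ay": 0.17,"az": 1.21,"fingers": 0.06}
    - {"dx": -0.002,"dy": 0.012,"dz": -0.009,"ax": 0.11,"ay": 0.18,"az": 1.22,"fingers": 0.06}
  squeeze: 40

```text
t: 3.82
ee_pos: [0.5099, 0.1255, 0.394]
tool_rot: [3.139, -0.001, 1.551]
wrist_force: [0.7, 0.4, -0.6]
width: 0.638
```

Request:
apply_moves:
  motion:
    - {"dx": 0,"dy": 0.01,"dz": 0.01,"ax": 0.31,"ay": -0.31,"az": 1.09,"fingers": 0.06}
    - {"dx": 0.002,"dy": 0.009,"dz": 0.009,"ax": 0.32,"ay": -0.32,"az": 1.1,"fingers": 0.06}
    - {"dx": 0.004,"dy": 0.01,"dz": 0.009,"ax": 0.31,"ay": -0.31,"az": 1.09,"fingers": 0.06}
    - {"dx": 0.005,"dy": 0.01,"dz": 0.008,"ax": 0.31,"ay": -0.31,"az": 1.09,"fingers": 0.06}
    - {"dx": 0.008,"dy": 0.008,"dz": 0.007,"ax": 0.32,"ay": -0.32,"az": 1.09,"fingers": 0.06}
  squeeze: 40

```text
t: 4.45
ee_pos: [0.5579, 0.1251, 0.3452]
tool_rot: [-3.021, 0.276, 0.799]
wrist_force: [-0.1, -0.0, 0.1]
width: 0.638
```

Request:
apply_moves:
  motion:
    - {"dx": 0.009,"dy": 0.008,"dz": 0.007,"ax": 0.31,"ay": -0.31,"az": 1.1,"fingers": 0.06}
    - {"dx": 0.01,"dy": 0.007,"dz": 0.006,"ax": 0.31,"ay": -0.31,"az": 1.09,"fingers": 0.06}
    - {"dx": 0.011,"dy": 0.005,"dz": 0.005,"ax": 0.32,"ay": -0.32,"az": 1.09,"fingers": 0.06}
    - {"dx": 0.013,"dy": 0.004,"dz": 0.005,"ax": 0.31,"ay": -0.31,"az": 1.1,"fingers": 0.06}
    - {"dx": 0.013,"dy": 0.002,"dz": 0.003,"ax": 0.31,"ay": -0.31,"az": 1.09,"fingers": 0.06}
  squeeze: 40

```text
t: 5.08
ee_pos: [0.6065, 0.1235, 0.2966]
tool_rot: [-3.14, 0.554, -0.019]
wrist_force: [0.3, 0.5, -0.3]
width: 0.637
```

```bash
cat >go.py <<'E'
import sys
from h import *
from station import status
def go(g,yaw,lean,**k):
    s=status.get_state();p0,R0=pose(s)
    print(round(s["t"],2),s["joints"].round(2),"F",s["wrist_force"].round(1),"w",round(s["width"],3),"qv",abs(s["qvel"]).max().round(2))
    p,R=target(g,yaw,lean); print("grasp now",(p0+.18*R0.as_matrix()[:,2]).round(4),"tcp err",(p-p0).round(4),"rot err deg",np.degrees((R0.inv()*R).as_rotvec()).round(2))
    return plan(p0,R0,p,R,**k)
E
python3 -c "
from go import *
go(np.array([.510,.1254,.054]),-180.9,32)"
```

```text
5.08 [-0.5   0.69  0.41  1.55 -0.32  1.52 -1.58] F [ 0.3  0.5 -0.3] w 0.637 qv 0.97
grasp now [0.5118 0.1256 0.1436] tcp err [-0.0011  0.0004 -0.09  ] rot err deg [-0.21 -0.26 -0.15]
1 "dx":0.023,"dz":0.039,"ax":-0.01,"ay":-0.02,"az":-0.01
2 "dx":0.0235,"dy":-0.0003,"dz":0.0381,"ax":-0.02,"ay":-0.01,"az":-0.01
```

Request:
apply_moves:
  motion:
    - {"dx": 0.023,"dy": 0,"dz": 0.038,"ax": -0.01,"ay": -0.02,"az": -0.01,"fingers": 0.06}
    - {"dx": 0.013,"dy": 0,"dz": 0.021,"ax": -0.01,"ay": -0.01,"az": -0.01,"fingers": 0.06}
    - {"dx": 0.005,"dy": 0,"dz": 0.009,"ax": 0,"ay": 0,"az": 0,"fingers": 0.06}
    - {"dx": 0,"dy": 0,"dz": 0,"ax": 0,"ay": 0,"az": 0,"fingers": 0.06}
  squeeze: 40

```text
t: 5.58
ee_pos: [0.6052, 0.1215, 0.2168]
tool_rot: [3.135, 0.559, -0.017]
wrist_force: [-0.9, -0.3, 1.0]
width: 0.64
```

```bash
python3 -c "
from go import *
go(np.array([.510,.1254,.054]),-180.9,32)"
```

```text
5.58 [-0.48  0.79  0.38  1.58 -0.34  1.4  -1.55] F [-0.9 -0.3  1. ] w 0.64 qv 0.02
grasp now [0.5098 0.1219 0.0641] tcp err [ 0.0002  0.0024 -0.0101] rot err deg [ 0.33  0.   -0.08]
1 "dx":0.0055,"dy":-0.0025,"dz":0.0085,"ax":0.04,"az":-0.01
```

Request:
apply_moves:
  motion:
    - {"dx": 0.005,"dy": -0.003,"dz": 0.008,"ax": 0.04,"ay": 0,"az": -0.01,"fingers": 0.06}
    - {"dx": 0,"dy": 0,"dz": 0,"ax": 0,"ay": 0,"az": 0,"fingers": 0.015}
    - {"dx": 0,"dy": 0,"dz": 0,"ax": 0,"ay": 0,"az": 0,"fingers": 0.015}
    - {"dx": 0,"dy": 0,"dz": 0,"ax": 0,"ay": 0,"az": 0,"fingers": 0.015}
    - {"dx": 0,"dy": 0,"dz": 0,"ax": 0,"ay": 0,"az": 0,"fingers": 0.015}
  squeeze: 40

```text
t: 6.2
ee_pos: [0.6052, 0.1239, 0.207]
tool_rot: [3.139, 0.559, -0.017]
wrist_force: [-0.2, 0.7, -0.8]
width: 0.253
```

```bash
python3 -c "
from go import *
go(np.array([.510,.1254,.054]),-180.9,32)
print('lift');go(np.array([.510,.1254,.134]),-180.9,32)"
```

```text
6.2 [-0.48  0.81  0.37  1.58 -0.35  1.38 -1.55] F [-0.2  0.7 -0.8] w 0.253 qv 0.0
grasp now [0.5097 0.1251 0.0544] tcp err [ 0.0002  0.     -0.0004] rot err deg [ 0.08  0.01 -0.08]
1 "dx":0.0004,"dz":0.0002,"ax":0.01,"az":-0.01
lift
6.2 [-0.48  0.81  0.37  1.58 -0.35  1.38 -1.55] F [-0.2  0.7 -0.8] w 0.253 qv 0.0
grasp now [0.5097 0.1251 0.0544] tcp err [0.0002 0.     0.0796] rot err deg [ 0.08  0.01 -0.08]
1 "dx":-0.021,"dz":-0.034,"az":-0.01
2 "dx":-0.021,"dy":0.0001,"dz":-0.0336,"ax":0.01
```

Request:
apply_moves:
  motion:
    - {"dx": -0.01,"dy": 0,"dz": -0.016,"ax": 0,"ay": 0,"az": 0,"fingers": 0.015}
    - {"dx": -0.021,"dy": 0,"dz": -0.034,"ax": 0,"ay": 0,"az": 0,"fingers": 0.015}
    - {"dx": -0.018,"dy": 0,"dz": -0.029,"ax": 0,"ay": 0,"az": 0,"fingers": 0.015}
  squeeze: 40

```text
t: 6.58
ee_pos: [0.6055, 0.1241, 0.3022]
tool_rot: [3.14, 0.558, -0.017]
wrist_force: [-0.5, 0.8, -4.1]
width: 0.25
```

```bash
cat >>go.py <<'E'
O=np.array([.5565,-.2342,.03]); YAW=-93.7; ex=np.array([np.cos(np.radians(YAW)),np.sin(np.radians(YAW)),0]); ey=np.array([-ex[1],ex[0],0])
def gp(x,y=0,z=0,lean=32,back=.004,h=.0514,**k): # shoe origin in press frame (m above track)
    s=status.get_state();p0,R0=pose(s); gg=p0+.18*R0.as_matrix()[:,2]-O
    print("shoe est x,y,z",(gg@ex+back).round(4),(gg@ey).round(4),(gg[2]-h).round(4))
    return go(O+(x-back)*ex+y*ey+[0,0,z+h],YAW,lean,**k)
E
python3 -c "
from go import *
gp(-.1,0,.04,wmax=8)"
```

```text
shoe est x,y,z -0.3519 -0.0694 0.0681
6.58 [-0.5   0.69  0.4   1.55 -0.31  1.53 -1.59] F [-0.5  0.8 -4.1] w 0.25 qv 0.43
grasp now [0.5102 0.1254 0.1495] tcp err [-0.0361 -0.1593 -0.0281] rot err deg [-4.614e+01  4.000e-02 -7.403e+01]
1 "dx":-0.001,"dy":0.015,"dz":0.004,"ax":-0.52,"az":-0.84
2 "dx":-0.003,"dy":0.014,"dz":0.005,"ax":-0.53,"az":-0.84
3 "dx":-0.004,"dy":0.013,"dz":0.005,"ax":-0.52,"az":-0.84
4 "dx":-0.006,"dy":0.012,"dz":0.007,"ax":-0.53,"az":-0.84
5 "dx":-0.008,"dy":0.01,"dz":0.008,"ax":-0.52,"az":-0.85
6 "dx":-0.008,"dy":0.01,"dz":0.008,"ax":-0.53,"az":-0.84
7 "dx":-0.01,"dy":0.007,"dz":0.009,"ax":-0.52,"az":-0.84
8 "dx":-0.01,"dy":0.006,"dz":0.009,"ax":-0.53,"az":-0.84
9 "dx":-0.011,"dy":0.004,"dz":0.01,"ax":-0.52,"az":-0.84
10 "dx":-0.011,"dy":0.001,"dz":0.01,"ax":-0.53,"az":-0.84
11 "dx":-0.0112,"dy":0.0001,"dz":0.0103,"ax":-0.52,"ay":0.01,"az":-0.84
```

Request:
apply_moves:
  motion:
    - {"dx": -0.001,"dy": 0.015,"dz": 0.004,"ax": -0.52,"ay": 0,"az": -0.84,"fingers": 0.015}
    - {"dx": -0.003,"dy": 0.014,"dz": 0.005,"ax": -0.53,"ay": 0,"az": -0.84,"fingers": 0.015}
    - {"dx": -0.004,"dy": 0.013,"dz": 0.005,"ax": -0.52,"ay": 0,"az": -0.84,"fingers": 0.015}
    - {"dx": -0.006,"dy": 0.012,"dz": 0.007,"ax": -0.53,"ay": 0,"az": -0.84,"fingers": 0.015}
    - {"dx": -0.008,"dy": 0.01,"dz": 0.008,"ax": -0.52,"ay": 0,"az": -0.85,"fingers": 0.015}
  squeeze: 40

```text
t: 7.2
ee_pos: [0.5884, 0.0514, 0.288]
tool_rot: [3.141, 0.559, 0.68]
wrist_force: [-0.2, 0.5, -5.0]
width: 0.252
```

Request:
apply_moves:
  motion:
    - {"dx": -0.008,"dy": 0.01,"dz": 0.008,"ax": -0.53,"ay": 0,"az": -0.84,"fingers": 0.015}
    - {"dx": -0.01,"dy": 0.007,"dz": 0.009,"ax": -0.52,"ay": 0,"az": -0.84,"fingers": 0.015}
    - {"dx": -0.01,"dy": 0.006,"dz": 0.009,"ax": -0.53,"ay": 0,"az": -0.84,"fingers": 0.015}
    - {"dx": -0.011,"dy": 0.004,"dz": 0.01,"ax": -0.52,"ay": 0,"az": -0.84,"fingers": 0.015}
    - {"dx": -0.011,"dy": 0.001,"dz": 0.01,"ax": -0.53,"ay": 0,"az": -0.84,"fingers": 0.015}
  squeeze: 40

```text
t: 7.82
ee_pos: [0.5721, -0.0209, 0.2755]
tool_rot: [3.141, 0.559, 1.372]
wrist_force: [0.2, -0.7, -5.1]
width: 0.25
```

Request:
apply_moves:
  motion:
    - {"dx": -0.011,"dy": 0,"dz": 0.01,"ax": -0.52,"ay": 0,"az": -0.84,"fingers": 0.015}
    - {"dx": 0,"dy": 0,"dz": 0,"ax": 0,"ay": 0,"az": 0,"fingers": 0.015}
  squeeze: 40

```text
t: 8.07
ee_pos: [0.5688, -0.0357, 0.2728]
tool_rot: [-3.141, 0.56, 1.503]
wrist_force: [-0.2, 0.5, -4.4]
width: 0.255
```

```bash
python3 - <<'E'
from go import *
from station import optics
gp(-.09,0,.004)
a=optics.get_image("scene"); b=optics.get_image("top"); np.savez("s1.npz",**a); np.savez("t1.npz",**b)
cv2.imwrite("pics/track.png",cv2.resize(np.hstack([a["image"][180:330,80:280],b["image"][80:230,290:490]])[:,:,::-1],(800,300),interpolation=cv2.INTER_CUBIC))
E
```

```text
shoe est x,y,z -0.0994 -0.0009 0.0389
8.07 [-0.37  0.54  0.33  1.87  0.5   0.91 -0.49] F [-0.2  0.5 -4.4] w 0.255 qv 0.05
grasp now [ 0.5623 -0.131   0.1203] tcp err [-0.0001 -0.0095 -0.0348] rot err deg [-0.11  0.06 -0.13]
1 "dx":0.0104,"dy":0.0006,"dz":0.0345,"ax":-0.01,"ay":0.01,"az":-0.02
```

View pics/track.png

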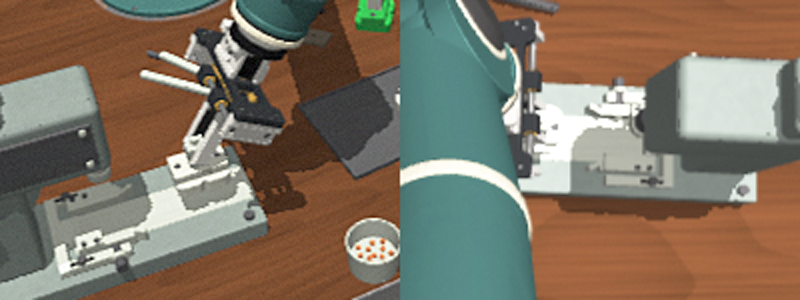

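The left crop shows the shoe held level above the track in front of the guide, with the gripper leaned back. I'll set it down gently.

Request:
apply_moves:
  motion:
    - {"dx": 0.01,"dy": 0,"dz": 0.035,"ax": -0.01,"ay": 0.01,"az": -0.02,"fingers": 0.015}
    - {"dx": 0,"dy": 0,"dz": 0,"ax": 0,"ay": 0,"az": 0,"fingers": 0.015}
    - {"dx": 0.0011,"dy": 0,"dz": 0.0017,"ax": 0,"ay": 0,"az": 0,"fingers": 0.015}
  squeeze: 40

```text
t: 8.55
ee_pos: [0.5689, -0.0443, 0.2357]
tool_rot: [-3.141, 0.558, 1.509]
wrist_force: [-0.5, -0.1, -3.7]
width: 0.253
```

Request:
apply_moves:
  motion:
    - {"dx": 0.0005,"dy": 0,"dz": 0.0008,"ax": 0,"ay": 0,"az": 0,"fingers": 0.015}
  squeeze: 40

```text
t: 8.68
ee_pos: [0.5688, -0.0444, 0.2347]
tool_rot: [-3.141, 0.558, 1.509]
wrist_force: [-0.1, -0.2, -4.4]
width: 0.252
```

```bash
python3 -c "
from go import *
gp(-.09,0,0)"
```

```text
shoe est x,y,z -0.0909 0.0002 0.0005
8.68 [-0.35  0.6   0.33  1.88  0.51  0.83 -0.51] F [-0.1 -0.2 -4.4] w 0.252 qv 0.02
grasp now [ 0.5628 -0.1395  0.0819] tcp err [-0.0001 -0.0008 -0.0006] rot err deg [ 0.05 -0.04  0.14]
1 "dx":-0.0003,"dz":0.0009,"ax":0.01,"az":0.02
```

Request:
apply_moves:
  motion:
    - {"dx": 0.0004,"dy": 0,"dz": 0.0006,"ax": 0,"ay": 0,"az": 0,"fingers": 0.015}
  squeeze: 40

```text
t: 8.8
ee_pos: [0.5687, -0.0446, 0.2339]
tool_rot: [-3.141, 0.558, 1.509]
wrist_force: [-3.4, 3.8, 11.0]
width: 0.251
```

Request:
apply_moves:
  motion:
    - {"dx": 0.0004,"dy": 0,"dz": 0.0006,"ax": 0,"ay": 0,"az": 0,"fingers": 0.015}
  squeeze: 40

```text
t: 8.93
ee_pos: [0.5689, -0.0447, 0.2338]
tool_rot: [-3.141, 0.559, 1.509]
wrist_force: [-6.6, 6.1, 22.2]
width: 0.254
```

Request:
apply_moves:
  motion:
    - {"dx": 0.0004,"dy": 0,"dz": 0.0006,"ax": 0,"ay": 0,"az": 0,"fingers": 0.015}
  squeeze: 40

```text
t: 9.05
ee_pos: [0.5691, -0.0448, 0.2338]
tool_rot: [3.141, 0.559, 1.508]
wrist_force: [-10.1, 8.4, 33.9]
width: 0.25
```

Request:
apply_moves:
  motion:
    - {"dx": -0.001,"dy": 0,"dz": -0.0015,"ax": 0,"ay": 0,"az": 0,"fingers": 0.015}
    - {"dx": -0.013,"dy": 0,"dz": 0.008,"ax": 0,"ay": 0,"az": 0,"fingers": 0.015}
    - {"dx": -0.013,"dy": 0,"dz": 0.008,"ax": 0,"ay": 0,"az": 0,"fingers": 0.015}
    - {"dx": 0,"dy": 0,"dz": 0,"ax": 0,"ay": 0,"az": 0,"fingers": 0.015}
  squeeze: 40

```text
t: 9.55
ee_pos: [0.5662, -0.0776, 0.2339]
tool_rot: [-3.14, 0.559, 1.507]
wrist_force: [-0.4, -2.1, 1.5]
width: 0.253
```

```bash
python3 -c "
from go import *
gp(-.035,0,0)"
```

```text
shoe est x,y,z -0.0574 -0.0007 -0.0001
9.55 [-0.31  0.6   0.34  1.89  0.52  0.8  -0.47] F [-0.4 -2.1  1.5] w 0.253 qv 0.02
grasp now [ 0.5598 -0.1729  0.0813] tcp err [-0.001  -0.0225  0.0002] rot err deg [-0.09  0.04  0.04]
1 "dx":-0.0192,"dy":0.0004,"dz":0.0118,"ax":-0.01,"ay":0.01,"az":0.01
```

Request:
apply_moves:
  motion:
    - {"dx": -0.0095,"dy": 0.0003,"dz": 0.0059,"ax": 0,"ay": 0,"az": 0,"fingers": 0.015}
    - {"dx": -0.0095,"dy": 0.0003,"dz": 0.0059,"ax": 0,"ay": 0,"az": 0,"fingers": 0.015}
    - {"dx": 0,"dy": 0,"dz": 0,"ax": 0,"ay": 0,"az": 0,"fingers": 0.015}
  squeeze: 40

```text
t: 9.93
ee_pos: [0.5656, -0.099, 0.2339]
tool_rot: [-3.14, 0.559, 1.508]
wrist_force: [-0.9, -2.2, 1.6]
width: 0.25
```

Request:
apply_moves:
  motion:
    - {"dx": -0.0042,"dy": 0,"dz": 0.0026,"ax": 0,"ay": 0,"az": 0,"fingers": 0.015}
    - {"dx": 0,"dy": 0,"dz": 0,"ax": 0,"ay": 0,"az": 0,"fingers": 0.015}
  squeeze: 40

```text
t: 10.18
ee_pos: [0.5657, -0.1027, 0.234]
tool_rot: [-3.14, 0.558, 1.51]
wrist_force: [0.2, -1.5, 1.7]
width: 0.249
```

```bash
python3 -c "
from go import *
gp(-.015,0,0)
print(status.get_state()['ft_torque'])"
```

```text
shoe est x,y,z -0.0325 0.0008 -0.0001
10.18 [-0.27  0.6   0.35  1.89  0.53  0.78 -0.44] F [ 0.2 -1.5  1.7] w 0.249 qv 0.0
grasp now [ 0.5596 -0.1979  0.0813] tcp err [-0.0018 -0.0173  0.0001] rot err deg [ 0.03 -0.02  0.17]
1 "dx":-0.0148,"dy":-0.0007,"dz":0.0092,"az":0.02
[-0.03606325 -0.2255546   0.05316401]
```

Request:
apply_moves:
  motion:
    - {"dx": -0.0042,"dy": -0.0003,"dz": 0.0026,"ax": 0,"ay": 0,"az": 0.02,"fingers": 0.015}
    - {"dx": 0,"dy": 0,"dz": 0,"ax": 0,"ay": 0,"az": 0,"fingers": 0.015}
  squeeze: 40

```text
t: 10.42
ee_pos: [0.565, -0.1076, 0.2339]
tool_rot: [3.141, 0.558, 1.507]
wrist_force: [0.6, -1.1, 1.4]
width: 0.254
```

Request:
apply_moves:
  motion:
    - {"dx": -0.0042,"dy": -0.0003,"dz": 0.0026,"ax": 0,"ay": 0,"az": 0,"fingers": 0.015}
    - {"dx": 0,"dy": 0,"dz": 0,"ax": 0,"ay": 0,"az": 0,"fingers": 0.015}
  squeeze: 40

```text
t: 10.68
ee_pos: [0.5643, -0.1121, 0.234]
tool_rot: [-3.142, 0.558, 1.507]
wrist_force: [-0.6, 2.1, 5.8]
width: 0.251
```

```bash
python3 -c "
from go import *
gp(-.01,0,0)
print(status.get_state()['ft_torque'])"
```

```text
shoe est x,y,z -0.0231 0.0 -0.0001
10.68 [-0.26  0.6   0.35  1.89  0.53  0.77 -0.43] F [-0.6  2.1  5.8] w 0.251 qv 0.0
grasp now [ 0.5583 -0.2072  0.0813] tcp err [-0.0008 -0.013   0.0001] rot err deg [ 0.02 -0.04  0.04]
1 "dx":-0.0111,"dz":0.0068
[ 0.29540161  0.30020586 -0.17166804]
```

Request:
apply_moves:
  motion:
    - {"dx": -0.0034,"dy": 0,"dz": 0.0021,"ax": 0,"ay": 0,"az": 0,"fingers": 0.015}
    - {"dx": 0,"dy": 0,"dz": 0,"ax": 0,"ay": 0,"az": 0,"fingers": 0.015}
  squeeze: 40

```text
t: 10.92
ee_pos: [0.564, -0.1164, 0.2339]
tool_rot: [-3.141, 0.558, 1.507]
wrist_force: [-1.3, 0.1, 4.3]
width: 0.251
```

Request:
apply_moves:
  motion:
    - {"dx": -0.0034,"dy": 0,"dz": 0.0021,"ax": 0,"ay": 0,"az": 0,"fingers": 0.015}
    - {"dx": 0,"dy": 0,"dz": 0,"ax": 0,"ay": 0,"az": 0,"fingers": 0.015}
  squeeze: 40

```text
t: 11.18
ee_pos: [0.5638, -0.1205, 0.2339]
tool_rot: [-3.142, 0.558, 1.507]
wrist_force: [-0.8, -0.6, 3.5]
width: 0.251
```

Request:
apply_moves:
  motion:
    - {"dx": -0.0034,"dy": 0,"dz": 0.0021,"ax": 0,"ay": 0,"az": 0,"fingers": 0.015}
    - {"dx": 0,"dy": 0,"dz": 0,"ax": 0,"ay": 0,"az": 0,"fingers": 0.015}
  squeeze: 40

```text
t: 11.42
ee_pos: [0.5635, -0.1245, 0.234]
tool_rot: [-3.142, 0.558, 1.507]
wrist_force: [-1.4, 0.6, 4.0]
width: 0.253
```

```bash
python3 -c "
from go import *
gp(0,0,0)
print(status.get_state()['ft_torque'])"
```

```text
shoe est x,y,z -0.0106 -0.0 -0.0001
11.43 [-0.24  0.6   0.36  1.89  0.54  0.76 -0.41] F [-1.4  0.6  4. ] w 0.253 qv 0.0
grasp now [ 0.5574 -0.2196  0.0813] tcp err [-0.0006 -0.0106  0.0001] rot err deg [ 0.01 -0.02  0.01]
1 "dx":-0.009,"dz":0.0055
[ 0.0837265   0.18762297 -0.06930417]
```

Request:
apply_moves:
  motion:
    - {"dx": -0.0034,"dy": 0,"dz": 0.0021,"ax": 0,"ay": 0,"az": 0,"fingers": 0.015}
    - {"dx": 0,"dy": 0,"dz": 0,"ax": 0,"ay": 0,"az": 0,"fingers": 0.015}
  squeeze: 40

```text
t: 11.68
ee_pos: [0.5632, -0.128, 0.234]
tool_rot: [-3.141, 0.558, 1.507]
wrist_force: [-4.2, 5.4, 8.3]
width: 0.252
```

Request:
apply_moves:
  motion:
    - {"dx": -0.0034,"dy": 0,"dz": 0.0021,"ax": 0,"ay": 0,"az": 0,"fingers": 0.015}
    - {"dx": 0,"dy": 0,"dz": 0,"ax": 0,"ay": 0,"az": 0,"fingers": 0.015}
  squeeze: 40

```text
t: 11.92
ee_pos: [0.5628, -0.1319, 0.234]
tool_rot: [-3.141, 0.558, 1.507]
wrist_force: [-5.9, 6.0, 9.9]
width: 0.256
```

Request:
apply_moves:
  motion:
    - {"dx": -0.0025,"dy": 0,"dz": 0.0016,"ax": 0,"ay": 0,"az": 0,"fingers": 0.015}
    - {"dx": 0,"dy": 0,"dz": 0,"ax": 0,"ay": 0,"az": 0,"fingers": 0.015}
  squeeze: 40

```text
t: 12.18
ee_pos: [0.5622, -0.1353, 0.2339]
tool_rot: [-3.14, 0.558, 1.506]
wrist_force: [-8.8, 4.1, 10.3]
width: 0.254
```

Request:
apply_moves:
  motion:
    - {"dx": -0.0025,"dy": 0,"dz": 0.0016,"ax": 0,"ay": 0,"az": 0,"fingers": 0.015}
    - {"dx": 0,"dy": 0,"dz": 0,"ax": 0,"ay": 0,"az": 0,"fingers": 0.015}
  squeeze: 40

```text
t: 12.42
ee_pos: [0.562, -0.1385, 0.2339]
tool_rot: [-3.139, 0.559, 1.506]
wrist_force: [-8.7, 5.0, 10.3]
width: 0.251
```

```bash
python3 -c "
from go import *
gp(.01,0,0)
print(status.get_state()['ft_torque'])"
```

```text
shoe est x,y,z 0.0036 -0.0011 -0.0001
12.43 [-0.22  0.6   0.36  1.89  0.54  0.74 -0.39] F [-8.7  5.  10.3] w 0.251 qv 0.0
grasp now [ 0.5554 -0.2337  0.0813] tcp err [ 0.0003 -0.0065  0.0001] rot err deg [-0.12  0.01 -0.  ]
1 "dx":-0.0056,"dy":0.0007,"dz":0.0033,"ax":-0.02
[-0.09840655  1.89225097 -1.3743706 ]
```

The ball is riding on the shoe's side (about 9 N lateral). That puts home near x≈25 mm, where the gripper body would come close to the head. I'll release, back out, and push the shoe's end face with the closed fingertips.

Request:
apply_moves:
  motion:
    - {"dx": 0,"dy": 0,"dz": 0,"ax": 0,"ay": 0,"az": 0,"fingers": 0.05}
    - {"dx": 0,"dy": 0,"dz": 0,"ax": 0,"ay": 0,"az": 0,"fingers": 0.05}
    - {"dx": 0,"dy": 0,"dz": 0,"ax": 0,"ay": 0,"az": 0,"fingers": 0.05}
  squeeze: 40

```text
t: 12.8
ee_pos: [0.5628, -0.1383, 0.2338]
tool_rot: [3.141, 0.558, 1.507]
wrist_force: [-0.3, -0.3, -0.1]
width: 0.518
```

Request:
apply_moves:
  motion:
    - {"dx": 0,"dy": 0,"dz": -0.01,"ax": 0,"ay": 0,"az": 0,"fingers": 0.05}
    - {"dx": 0,"dy": 0,"dz": -0.03,"ax": 0,"ay": 0,"az": 0,"fingers": 0.05}
    - {"dx": 0,"dy": 0,"dz": -0.03,"ax": 0,"ay": 0,"az": 0,"fingers": 0.05}
    - {"dx": 0.03,"dy": 0,"dz": -0.019,"ax": 0,"ay": 0,"az": 0,"fingers": 0}
    - {"dx": 0,"dy": 0,"dz": 0,"ax": 0,"ay": 0,"az": 0,"fingers": 0}
  squeeze: 40

```text
t: 13.42
ee_pos: [0.5678, -0.063, 0.2942]
tool_rot: [3.14, 0.557, 1.51]
wrist_force: [-0.1, -1.3, 0.5]
width: 0.353
```

```bash
python3 - <<'E'
from go import *
from station import optics
gp(-.065,0,.027,back=0,h=0)
a=optics.get_image("scene"); b=optics.get_image("top"); np.savez("s2.npz",**a); np.savez("t2.npz",**b)
P=cloud(a); q=(P-O); X=q@ex;Y=q@ey;Z=q[...,2]
m=(abs(Z-.06)<.004)&(abs(Y)<.03)&(abs(X)<.05); print("post top",m.sum(),X[m].mean(),Y[m].mean(),np.percentile(X[m],[2,98]) if m.sum() else 0)
m=(abs(Z-.028)<.003)&(abs(Y)<.02)&(X>-.06)&(X<0); print("rib end",m.sum(),np.percentile(X[m],[1,5]) if m.sum() else 0)
cv2.imwrite("pics/rel.png",cv2.resize(np.hstack([a["image"][180:330,80:280],b["image"][80:230,290:490]])[:,:,::-1],(800,300),interpolation=cv2.INTER_CUBIC))
E
```

```text
shoe est x,y,z -0.0765 0.0008 0.1114
13.43 [-0.33  0.5   0.33  1.86  0.51  0.92 -0.43] F [-0.1 -1.3  0.5] w 0.353 qv 0.04
grasp now [ 0.5623 -0.1579  0.1414] tcp err [-0.001  -0.0112 -0.0846] rot err deg [ 0.19 -0.11  0.19]
1 "dx":0.018,"dz":0.039,"ax":0.01,"ay":-0.01,"az":0.01
2 "dx":0.0172,"dy":-0.0004,"dz":0.0387,"ax":0.01,"az":0.01
post top 59 0.0026669589664205006 0.0015487654171600213 [-0.00813016  0.0146769 ]
rib end 106 [-0.03169403 -0.03043743]
```

View pics/rel.png

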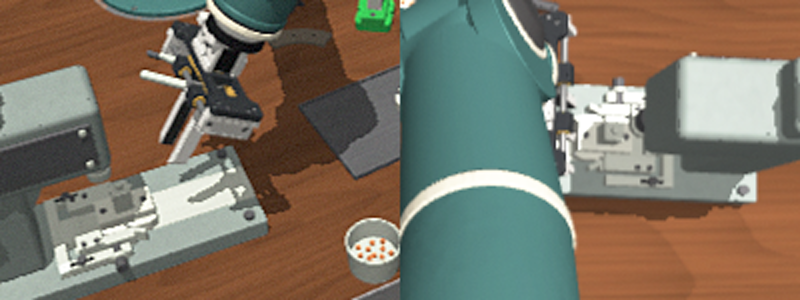

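The shoe sits straight in the guide mouth with its end face at x≈-31 mm (estimated and measured agree). The fingers are clear and closing. Next I'll lower in front of the end face.

Request:
apply_moves:
  motion:
    - {"dx": 0.018,"dy": 0,"dz": 0.039,"ax": 0.01,"ay": 0,"az": 0.02,"fingers": 0}
    - {"dx": 0.017,"dy": -0.0004,"dz": 0.0385,"ax": 0.01,"ay": 0,"az": 0,"fingers": 0}
    - {"dx": 0,"dy": 0,"dz": 0,"ax": 0,"ay": 0,"az": 0,"fingers": 0}
    - {"dx": 0,"dy": 0,"dz": 0,"ax": 0,"ay": 0,"az": 0,"fingers": 0}
  squeeze: 40

```text
t: 14.02
ee_pos: [0.5666, -0.0776, 0.2106]
tool_rot: [3.141, 0.558, 1.502]
wrist_force: [0.4, 0.9, -0.1]
width: 0.003
```

```bash
python3 -c "
from go import *
gp(-.05,0,.027,back=0,h=0)"
```

```text
shoe est x,y,z -0.0615 -0.0003 0.028
14.03 [-0.31  0.64  0.34  1.89  0.53  0.76 -0.5 ] F [ 0.4  0.9 -0.1] w 0.003 qv 0.02
grasp now [ 0.5601 -0.1728  0.058 ] tcp err [-0.0007 -0.0115 -0.001 ] rot err deg [-0.11 -0.01 -0.2 ]
1 "dx":-0.0092,"dz":0.0069,"ax":-0.01,"az":-0.03
```

Request:
apply_moves:
  motion:
    - {"dx": -0.0092,"dy": 0,"dz": 0.0065,"ax": 0,"ay": 0,"az": -0.02,"fingers": 0}
    - {"dx": 0,"dy": 0,"dz": 0,"ax": 0,"ay": 0,"az": 0,"fingers": 0}
  squeeze: 40

```text
t: 14.28
ee_pos: [0.5656, -0.0896, 0.2098]
tool_rot: [-3.141, 0.558, 1.504]
wrist_force: [0.9, 0.7, -0.8]
width: 0.007
```

Request:
apply_moves:
  motion:
    - {"dx": -0.0017,"dy": 0,"dz": 0.0011,"ax": 0,"ay": 0,"az": 0,"fingers": 0}
    - {"dx": -0.0017,"dy": 0,"dz": 0.0011,"ax": 0,"ay": 0,"az": 0,"fingers": 0}
  squeeze: 40

```text
t: 14.52
ee_pos: [0.5656, -0.0917, 0.2089]
tool_rot: [-3.14, 0.557, 1.507]
wrist_force: [-0.3, 10.6, 7.0]
width: 0.005
```

Request:
apply_moves:
  motion:
    - {"dx": -0.0017,"dy": 0,"dz": 0.0011,"ax": 0,"ay": 0,"az": 0,"fingers": 0}
    - {"dx": -0.0017,"dy": 0,"dz": 0.0011,"ax": 0,"ay": 0,"az": 0,"fingers": 0}
  squeeze: 40

```text
t: 14.78
ee_pos: [0.5656, -0.0951, 0.2088]
tool_rot: [-3.141, 0.556, 1.508]
wrist_force: [-0.0, 11.3, 7.2]
width: 0.001
```

```bash
python3 -c "
from go import *
gp(-.03,0,.027,back=0,h=0)"
```

```text
shoe est x,y,z -0.0443 0.0001 0.026
14.78 [-0.28  0.64  0.34  1.9   0.54  0.74 -0.48] F [-0.  11.3  7.2] w 0.001 qv 0.02
grasp now [ 0.5594 -0.19    0.056 ] tcp err [-0.001  -0.014   0.0008] rot err deg [-0.01 -0.12  0.08]
1 "dx":-0.0123,"dy":-0.0001,"dz":0.0067,"ay":-0.02,"az":0.01
```

Request:
apply_moves:
  motion:
    - {"dx": -0.0017,"dy": 0,"dz": 0.001,"ax": 0,"ay": 0,"az": 0,"fingers": 0}
    - {"dx": -0.0017,"dy": 0,"dz": 0.001,"ax": 0,"ay": 0,"az": 0,"fingers": 0}
  squeeze: 40

```text
t: 15.02
ee_pos: [0.5652, -0.0991, 0.2089]
tool_rot: [-3.14, 0.556, 1.508]
wrist_force: [-1.0, 9.7, 6.1]
width: 0.006
```

Request:
apply_moves:
  motion:
    - {"dx": -0.0017,"dy": 0,"dz": 0.001,"ax": 0,"ay": 0,"az": 0,"fingers": 0}
    - {"dx": -0.0017,"dy": 0,"dz": 0.001,"ax": 0,"ay": 0,"az": 0,"fingers": 0}
  squeeze: 40

```text
t: 15.28
ee_pos: [0.5648, -0.1031, 0.2089]
tool_rot: [-3.14, 0.557, 1.508]
wrist_force: [-1.9, 10.4, 6.0]
width: 0.007
```

Request:
apply_moves:
  motion:
    - {"dx": -0.0013,"dy": 0,"dz": 0.0008,"ax": 0,"ay": 0,"az": 0,"fingers": 0}
    - {"dx": -0.0013,"dy": 0,"dz": 0.0008,"ax": 0,"ay": 0,"az": 0,"fingers": 0}
  squeeze: 40

```text
t: 15.52
ee_pos: [0.5645, -0.1063, 0.2089]
tool_rot: [-3.139, 0.557, 1.508]
wrist_force: [-1.5, 9.0, 5.8]
width: 0.002
```

```bash
python3 -c "
from go import *
gp(-.03,0,.027,back=0,h=0)"
```

```text
shoe est x,y,z -0.033 -0.0006 0.0261
15.53 [-0.26  0.64  0.35  1.9   0.54  0.73 -0.46] F [-1.5  9.   5.8] w 0.002 qv 0.02
grasp now [ 0.5581 -0.2012  0.0561] tcp err [ 0.0001 -0.0028  0.0008] rot err deg [-0.08 -0.1   0.07]
1 "dx":-0.0028,"dy":0.0003,"dz":0.0008,"ax":-0.01,"ay":-0.01,"az":0.01
```

Request:
apply_moves:
  motion:
    - {"dx": -0.0009,"dy": 0,"dz": 0.0005,"ax": 0,"ay": 0,"az": 0,"fingers": 0}
    - {"dx": -0.0009,"dy": 0,"dz": 0.0005,"ax": 0,"ay": 0,"az": 0,"fingers": 0}
  squeeze: 40

```text
t: 15.78
ee_pos: [0.5643, -0.1087, 0.209]
tool_rot: [-3.139, 0.557, 1.508]
wrist_force: [-0.2, 5.9, 3.4]
width: 0.003
```

Request:
apply_moves:
  motion:
    - {"dx": -0.0009,"dy": 0,"dz": 0.0005,"ax": 0,"ay": 0,"az": 0,"fingers": 0}
  squeeze: 40

```text
t: 15.9
ee_pos: [0.5642, -0.11, 0.209]
tool_rot: [-3.139, 0.558, 1.507]
wrist_force: [0.3, 2.8, 1.5]
width: 0.005
```

Request:
apply_moves:
  motion:
    - {"dx": -0.0009,"dy": 0,"dz": 0.0005,"ax": 0,"ay": 0,"az": 0,"fingers": 0}
  squeeze: 40

```text
t: 16.02
ee_pos: [0.5641, -0.1115, 0.209]
tool_rot: [-3.139, 0.558, 1.507]
wrist_force: [1.4, -0.4, -0.2]
width: 0.004
```

Request:
apply_moves:
  motion:
    - {"dx": -0.0009,"dy": 0,"dz": 0.0005,"ax": 0,"ay": 0,"az": 0,"fingers": 0}
  squeeze: 40

```text
t: 16.15
ee_pos: [0.5639, -0.1127, 0.209]
tool_rot: [-3.139, 0.558, 1.507]
wrist_force: [0.7, 2.8, 0.3]
width: 0.003
```

The force fell away, so the ball is dropping into the notch. I'll press gently up to the stop.

Request:
apply_moves:
  motion:
    - {"dx": -0.0006,"dy": 0,"dz": 0.0004,"ax": 0,"ay": 0,"az": 0,"fingers": 0}
  squeeze: 40

```text
t: 16.27
ee_pos: [0.5638, -0.1133, 0.2089]
tool_rot: [-3.139, 0.558, 1.507]
wrist_force: [-1.5, 3.2, 0.9]
width: 0.006
```

Request:
apply_moves:
  motion:
    - {"dx": -0.0006,"dy": 0,"dz": 0.0004,"ax": 0,"ay": 0,"az": 0,"fingers": 0}
  squeeze: 40

```text
t: 16.4
ee_pos: [0.5637, -0.1139, 0.2089]
tool_rot: [-3.139, 0.558, 1.507]
wrist_force: [-0.9, 5.5, 1.6]
width: 0.008
```

```bash
python3 -c "
from go import *
gp(-.025,0,.027,back=0,h=0)"
```

```text
shoe est x,y,z -0.0253 -0.001 0.0262
16.4 [-0.25  0.64  0.35  1.9   0.54  0.73 -0.46] F [-0.9  5.5  1.6] w 0.008 qv 0.01
grasp now [ 0.5571 -0.2089  0.0562] tcp err [ 0.0005 -0.0002  0.0008] rot err deg [-0.15 -0.04  0.03]
1 "dx":-0.0005,"dy":0.0006,"dz":-0.0006,"ax":-0.02
```

Request:
apply_moves:
  motion:
    - {"dx": -0.0005,"dy": 0,"dz": 0.0003,"ax": 0,"ay": 0,"az": 0,"fingers": 0}
  squeeze: 40

```text
t: 16.52
ee_pos: [0.5637, -0.1142, 0.2089]
tool_rot: [-3.139, 0.558, 1.507]
wrist_force: [-2.7, 7.4, 2.6]
width: 0.005
```

Request:
apply_moves:
  motion:
    - {"dx": -0.0005,"dy": 0,"dz": 0.0003,"ax": 0,"ay": 0,"az": 0,"fingers": 0}
  squeeze: 40

```text
t: 16.65
ee_pos: [0.5637, -0.1144, 0.2088]
tool_rot: [-3.139, 0.557, 1.507]
wrist_force: [-2.6, 11.7, 3.6]
width: 0.002
```

Request:
apply_moves:
  motion:
    - {"dx": -0.0005,"dy": 0,"dz": 0.0003,"ax": 0,"ay": 0,"az": 0,"fingers": 0}
  squeeze: 40

```text
t: 16.77
ee_pos: [0.5637, -0.1147, 0.2088]
tool_rot: [-3.139, 0.557, 1.508]
wrist_force: [-3.5, 13.5, 4.7]
width: 0.006
```

Request:
apply_moves:
  motion:
    - {"dx": -0.0005,"dy": 0,"dz": 0.0003,"ax": 0,"ay": 0,"az": 0,"fingers": 0}
  squeeze: 40

```text
t: 16.9
ee_pos: [0.5637, -0.1149, 0.2088]
tool_rot: [-3.139, 0.556, 1.508]
wrist_force: [-4.2, 16.4, 7.5]
width: 0.01
```

Request:
apply_moves:
  motion:
    - {"dx": -0.0005,"dy": 0,"dz": 0.0003,"ax": 0,"ay": 0,"az": 0,"fingers": 0}
  squeeze: 40

```text
t: 17.02
ee_pos: [0.5637, -0.1151, 0.2088]
tool_rot: [-3.139, 0.556, 1.508]
wrist_force: [-5.3, 19.1, 8.4]
width: 0.008
```

```bash
python3 -c "
from go import *
gp(-.025,0,.027,back=0,h=0)"
```

```text
shoe est x,y,z -0.0243 -0.0009 0.0259
17.02 [-0.25  0.64  0.35  1.9   0.54  0.72 -0.45] F [-5.3 19.1  8.4] w 0.008 qv 0.01
grasp now [ 0.5572 -0.2099  0.0559] tcp err [0.0006 0.001  0.0009] rot err deg [-0.11 -0.15  0.1 ]
1 "dx":0.0004,"dy":0.0005,"dz":-0.0013,"ax":-0.01,"ay":-0.02,"az":0.01
```

Request:
apply_moves:
  motion:
    - {"dx": -0.0005,"dy": 0,"dz": 0.0003,"ax": 0,"ay": 0,"az": 0,"fingers": 0}
  squeeze: 40

```text
t: 17.15
ee_pos: [0.5637, -0.1153, 0.2088]
tool_rot: [-3.139, 0.555, 1.509]
wrist_force: [-6.2, 23.3, 10.0]
width: 0.009
```

Request:
apply_moves:
  motion:
    - {"dx": -0.0002,"dy": 0,"dz": 0.0001,"ax": 0,"ay": 0,"az": 0,"fingers": 0}
    - {"dx": 0,"dy": 0,"dz": 0,"ax": 0,"ay": 0,"az": 0,"fingers": 0}
  squeeze: 40

```text
t: 17.4
ee_pos: [0.5636, -0.1153, 0.2088]
tool_rot: [-3.139, 0.555, 1.509]
wrist_force: [-7.4, 22.1, 10.7]
width: 0.004
```

Request:
apply_moves:
  motion:
    - {"dx": 0.0025,"dy": 0,"dz": -0.0016,"ax": 0,"ay": 0,"az": 0,"fingers": 0}
    - {"dx": 0.013,"dy": 0,"dz": -0.008,"ax": 0,"ay": 0,"az": 0,"fingers": 0}
    - {"dx": 0.017,"dy": 0,"dz": -0.04,"ax": 0,"ay": 0,"az": 0,"fingers": 0}
    - {"dx": 0.017,"dy": 0,"dz": -0.05,"ax": 0,"ay": 0,"az": 0,"fingers": 0}
    - {"dx": 0.017,"dy": 0,"dz": -0.05,"ax": 0,"ay": 0,"az": 0,"fingers": 0}
  squeeze: 40

```text
t: 18.02
ee_pos: [0.5725, 0.0194, 0.3017]
tool_rot: [-3.139, 0.558, 1.507]
wrist_force: [0.4, -0.4, 0.6]
width: 0.007
```

```bash
python3 - <<'E'
from go import *
from station import optics
s=status.get_state(); print(s["t"],s["ee_pos"],s["wrist_force"])
a=optics.get_image("scene"); b=optics.get_image("top"); np.savez("s3.npz",**a); np.savez("t3.npz",**b)
for n in("s2","s3"):
    P=cloud(np.load(n+".npz")); q=(P-O); X=q@ex;Y=q@ey;Z=q[...,2]
    m=(abs(Z-.06)<.004)&(abs(Y)<.03)&(abs(X)<.06); print(n,"post top",m.sum(),X[m].mean(),Y[m].mean(),np.percentile(X[m],[2,98]) if m.sum() else 0)
    m=(abs(Z-.028)<.003)&(abs(Y)<.02)&(X>-.06)&(X<0.01); print("rib end",m.sum(),np.percentile(X[m],[1,5]) if m.sum() else 0)
cv2.imwrite("pics/home.png",cv2.resize(np.hstack([a["image"][230:330,80:220],b["image"][100:200,330:470]])[:,:,::-1],(800,286),interpolation=cv2.INTER_CUBIC))
E
```

```text
18.025 [0.5724628  0.0194173  0.30174204] [ 0.36510841 -0.3521178   0.63914389]
s2 post top 59 0.0026669589664205006 0.0015487654171600213 [-0.00813016  0.0146769 ]
rib end 119 [-0.03167829 -0.03024293]
s3 post top 69 0.026234911381660602 0.001695452386773788 [0.0148137  0.03769245]
rib end 78 [-0.0085421  -0.00782393]
```

View pics/home.png

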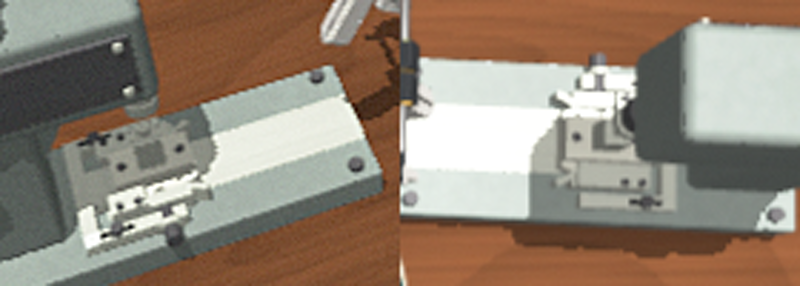

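The picture shows the shoe deep in the guide with its post under the head and the gripper well clear. I'll check the other two shoes and hand in.

```bash
python3 - <<'E'
from h import *
from station import workorder
a,b=[cloud(np.load(f)) for f in("scene0.npz","s3.npz")]
for P in(a,b):
    for y0,y1 in((.17,.27),(.27,.38)):
        m=(P[...,0]>.43)&(P[...,0]<.6)&(P[...,1]>y0)&(P[...,1]<y1)&(P[...,2]>.055)&(P[...,2]<.07); print(m.sum(),P[m].mean(0).round(4))
print(workorder.finish_job())
E
```

```text
140 [0.5373 0.219  0.0618]
54 [0.4922 0.3103 0.0604]
138 [0.5374 0.2191 0.0616]
53 [0.4923 0.31   0.0609]
the job is handed in; nothing more can be done
None
```

The pin-topped shoe is home in the riveter's guide, and I handed the job in at about 18 s, well under the 61 s limit.

I gripped the shoe by its post with the gripper leaned back, set it on the track and slid it into the guide mouth. Holding the post all the way would have brought the gripper body close to the head. So I let go partway and pushed the shoe's outer end the rest of the way with the closed fingertips.

**Last checks:**
- **Click and stop:** The push took about 10 N while the ball rode the shoe's side, then fell to about 0 N as the ball dropped into the notch. It then rose against the stop to about 22–23 N along the guide. The plunger itself cannot be read, so the click is judged from these forces. The rise against the stop was gentler than I expected, about 1.2 mm of tool travel; I put that down to the arm and fingers flexing.
- **Position:** The scene camera puts the shoe's origin at about x = 26 mm, with its outer end about 8.5 mm in front of the guide. The sideways reading was 1.7 mm off centre, the same as before the final push and within the calibration error.
- **Other shoes:** Both are where they were, to within 0.3 mm.
- **Robot:** The gripper is clear of everything.

**Problems on the way:** My first three move calls were refused because each row needs every key. The first grasp approach put joint 6 at its lower limit, so I backed off and took the shoe from the other end. While setting it down I pressed it on the track with about 34 N for a moment.

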